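Push a broken tube stub out of a tipped centrifuge sleeve

TASK

A broken tube stub, with a rubber cushion under it, is jammed near the bottom of the upright steel centrifuge sleeve. Tip the sleeve over until it rests on its stop, then push both pieces through with the red-handled rod, right down until its black collar meets the sleeve's mouth but without ramming it, so that they drop out into the blue tray. Put the rod back upright and fully home in its holder, leave the sleeve tipped, and do not disturb the bottle and the two vials standing near.

Things in the scene. Friction and masses are not known exactly. Their poses are not given: they have to be found in the camera images.
- stand: White-based stand fixed to the worktop; origin on the worktop below the sleeve's pivot. Two cheeks (outer faces 48 mm apart along y, 44 mm long along x, tops at 102 mm) carry the sleeve, whose top tips to the stand's -x. Blue open tray on its +x side (inside 92 x 80 mm, walls to 38 mm) under where the sleeve's lower end swings to. A grey foot blocks that end while the sleeve is upright.
- sleeve (a joint): Tilt of the steel sleeve about its pivot (rad): 0 upright as at the start, grows as its top tips to the stand's -x, rests on its rubber stop at 0.65. Stiff hinge (about 0.22 N m): it stays where it is left.
- sleeve_pivot (a point): On the sleeve's axis at the pivot, 98 mm above the worktop; z along the bore to the mouth. Steel tube open at both ends, outside 22 mm, bore 16 mm, from 65 mm below to 45 mm above the pivot; its top 40 mm stands free and can be pinched. Spring catches in the bore 90 mm from the mouth leave 13 mm: the pieces rest there and need 4 to 18 N to go through; each drops only when its top has passed.
- sleeve_mouth (a point): Centre of the sleeve's upper mouth, 45 mm from the pivot along the bore; its z axis points out of the bore.
- tray_floor (a point): Centre of the blue tray's inner floor, 11 mm above the worktop, 68 mm from the stand's origin along the stand's +x; axes as the stand's.
- stub_center (a point): Centre of the green-tinted broken tube stub, 14.4 mm thick, 18 mm long, tapered foot; z along its length. It lies on the cushion in the sleeve, its top about 60 mm below the mouth at the start.
- cushion_center (a point): Centre of the orange rubber cushion, a 14.4 mm thick, 12 mm long plug with a tapered foot, z along its length; it sits on the catches under the stub.
- rod_grip (a point): Centre of the push rod's red handle, 18 x 18 mm, 36 mm long; z along the rod away from its tip, x and y square to its sides. Below it a steel shaft 11 mm thick reaches 124 mm from here to the tip. On the shaft a black depth collar, 24 mm wide, 4 mm thick, its underside set 92.5 to 100 mm from the tip, differently each time (not measured); it holds against 50 N. About 70 g in all.
- rod_tip (a point): Centre of the tip of the push rod's shaft, 124 mm below the handle's centre.
- holder_mouth (a point): Centre of the upper rim of the rod holder, a fixed aluminium tube on a white round foot of 70 mm; outside 24 mm, bore 16 mm, rim 98 mm above the worktop. The rod stands in it with its tip on the floor of the bore, 90 mm below the rim, so that the handle's centre is 34 mm above the rim.
- amber_bottle: Bystander: small amber bottle with black cap, 33 mm wide, 92 mm high, loose, upright; origin at the centre of its underside.
- vial: Bystander: white vial with white cap, 36 mm wide, 90 mm high, loose, upright; origin at the centre of its underside.
- blue_vial: Bystander: pale vial with a blue cap, 33 mm wide, 104 mm high, loose, upright; origin at the centre of its underside.

How it is judged (in metres and radians):
On the way, in this order (a step that is already met when the one before it is completed fails the run):
1. the sleeve is tipped onto its stop (value of joint sleeve above 0.55 rad), for 0.2 s.
2. the rod is down in the tipped sleeve with its collar on the mouth (value of joint sleeve above 0.55 rad and z of rod_tip in the frame of sleeve_pivot below -0.0455 m and distance between rod_tip and sleeve_pivot below 0.062 m and contact force between rod and stand above 3 N), for 0.05 s.
At the end, for the whole second after the job is handed in: The sleeve is tipped by more than 0.55 rad, cushion and stub lie on the blue tray's floor (inside its walls), the rod stands upright in its holder with its tip within 5 mm of the bore's floor, and the three bystanders stand upright (value of joint sleeve above 0.55 rad and x of cushion_center in the frame of tray_floor between -0.05 and 0.05 m and y of cushion_center in the frame of tray_floor between -0.042 and 0.042 m and z of cushion_center in the frame of tray_floor between -0.005 and 0.02 m and x of stub_center in the frame of tray_floor between -0.05 and 0.05 m and y of stub_center in the frame of tray_floor between -0.042 and 0.042 m and z of stub_center in the frame of tray_floor between -0.005 and 0.02 m and horizontal distance between rod_tip and holder_mouth below 0.01 m and z of rod_grip in the frame of holder_mouth between 0.028 and 0.039 m and angle between rod_grip's own z axis and vertical below 0.12 rad and angle between each of amber_bottle, vial, blue_vial's own z axis and vertical below 0.4 rad); the robot touches nothing.
It fails at once if the rod is rammed against the sleeve (over 40 N) (contact force between rod and stand above 40 N).
It fails at once if the amber bottle is moved more than 20 mm (distance of amber_bottle from where it was at the start of the episode above 0.02 m).
It fails at once if the vial is moved more than 20 mm (distance of vial from where it was at the start of the episode above 0.02 m).
It fails at once if the blue vial is moved more than 20 mm (distance of blue_vial from where it was at the start of the episode above 0.02 m).
It also fails if it takes over 69 s, if anything falls off the work surface, if the arm or the gripper's body presses on something with over 40 N, if the wrist force passes 120 N, or if a joint passes its speed limit or range.

ROBOT

A 7-joint arm with a two-finger parallel gripper is mounted at the origin on a cart in front of the work surface, level with it; the furniture and walls round the work are solid. World frame = base frame: x ahead of the robot, y to its left, z up, the work surface at z = 0. Lengths are in mm, angles in rad, forces in N, time in s.
With the tool pointing down it reaches from about 400 to 875 mm from the base axis. Payload 4.4 kg.
Tool frame: the origin (TCP) lies midway between the tips of the shut fingers; the grasp point (between the pads) lies 19 mm behind it (arm.grip_depth is the distance from the TCP to the grasp point, in mm); z points along the fingers, y is the line along which they close (so a half turn about z gives the same grasp; the last joint's range is limited). The gripper opens to 85 mm and grips with 20 to 120 N. Pads are 22 mm wide; open, the fingers measure 114 mm over their backs; the gripper's body (76 mm by 85 mm) begins 54 mm behind the grasp point. The pads swing forward as they close: fully open they stand 13 mm farther back than shut.
Start: joints at [1.145, 0.628, 0.038, 1.517, -0.027, 0.996, -0.02], TCP at [228.885, -608.383, 231.313] pointing down, gripper open.
Joint ranges: [-3.06, 3.06], [-0.37, 2.12], [-1.25, 1.32], [0.18, 2.47], [-1.1, 4.24], [0.23, 1.98], [-2.94, 2.94]. Speed limits (rad/s): [2.57, 2.57, 3.14, 3.14, 3.14, 3.14, 3.14].

INTERFACE

Orientations are given as a 3x3 rotation matrix whose columns are the frame's x, y, z axes.
In Python, from station import arm gives the robot as it stands. The module is installed in compiled form; this text tells all that it offers.
- The arm moves only by the shell command python3 -m handwheel 'ROWS' [FORCE]. ROWS is JSON, a list of rows, each a list of 5 numbers: the shift along the tool's x, y, z in m, then the turn about the tool's z in degrees, then the finger opening in m, from 0 to 0.0854. In form: [[dx, dy, dz, spin, claw], ...]. A call has exactly 5 rows; each row is the pose to reach, as a shift and turn from the pose commanded when the call began, along the tool's axes at that moment; what a row does not reach only later rows make up. A row lasts 1/8 s, in which the tool goes at most 62.5 mm and 10.7 degrees, less where a joint would pass 70% of its speed; a pose out of reach is approached as far as the arm can. A call with a gripper value outside its range is refused whole. The fingers move at their own pace and stop on an object; FORCE is the grip in N (left out, the last holds). Time passes only in rows, so rows that repeat a pose let the fingers close, or fill a call up. It gives the time, the measured TCP pose, the force, the opening and the grip force at its end, in the units of the state.
- arm.get_obs(): the state, without advancing time (a new reading comes with each control period).
- arm.get_image(name): name is "scene" or "top"; returns a dict with "img" (400x640x3 uint8, red, green, blue), "depth" (400x640 float32, mm along the optical axis (not along the pixel's ray), 0 where there is no reading), "fx", "fy", "cx", "cy" (pixels), "k1" (the pictures are not rectified: a ray, as slopes to the right and down, at radius r is drawn at 1 + k1 r^2 times it, then the intrinsics apply), "R" (3x3) and "t" (3): a world point X has camera coordinates R X + t. Camera axes: x right, y down, z forward; pixel columns grow to the right and rows downward; lengths in mm; the calibration is good to about 2 mm. A picture is of the moment at which its call begins.
- arm.close_job(): hands the job in; it is judged then, once.
The state is a dict: "time": time; "joint_positions": joint angles; "joint_velocities": joint speeds; "joint_torque": joint torques, N m; "ee_pos": TCP position; "tool_rot": TCP orientation; "force": force on the tool from outside, world axes, zero at the start; "moment": the same for the moment, N m; "width": finger opening in mm; "gripper_force": force on a finger pad.
Only numpy, scipy, OpenCV 4.12 (cv2) and the standard library are available. Lean on these libraries where they do the work, as an engineer would, in place of code of your own. Each camera call takes 0.05 s, during which the arm holds its last target. There are 200 camera calls.

## Working session

There is one attempt and no reset: what is moved stays moved. The work goes in short steps, Python scripts to look and compute and a shell command to move; the robot and the scene stay as the last step left them, time stands still between calls to the robot, and variables do not carry over. Pictures are saved under pics/ and viewed, at most 10 in all, crops included, and the job is handed in when it is done.

```bash
mkdir -p pics; cat > h.py <<'E'
import numpy as np, cv2
from station import arm
def K(c): return np.array([[c['fx'],0,c['cx']],[0,c['fy'],c['cy']],[0,0,1.]])
def und(c,uv):
    p=(np.array(uv,float).reshape(-1,2)-[c['cx'],c['cy']])/[c['fx'],c['fy']]
    q=p.copy()
    for _ in range(20): q=p/(1+c['k1']*(q**2).sum(1,keepdims=True))
    return q
def ray(c,uv):
    q=und(c,uv);R=np.array(c['R']);t=np.array(c['t'])
    d=np.c_[q,np.ones(len(q))]@R; return -R.T@t,d
def plane(c,uv,z):
    o,d=ray(c,uv); return o+d*((z-o[2])/d[:,2])[:,None]
def dpt(c,uv):
    o,d=ray(c,uv);uv=np.array(uv,int).reshape(-1,2); return o+d*c['depth'][uv[:,1],uv[:,0]][:,None]
def snap(n,f=None):
    c=arm.get_image(n)
    if f: cv2.imwrite('pics/'+f,c['img'][:,:,::-1])
    return c
E
python3 - <<'E'
from h import *
import pickle
for n in('scene','top'):
    c=snap(n,n+'0.png'); pickle.dump(c,open(n+'0.pkl','wb'))
    print(n,c['fx'],c['k1'],-np.array(c['R']).T@c['t'],np.round(c['R'],2).tolist())
E
```

```text
scene 397.618863147178 -0.10023785113683613 [ 849.14596275 -290.07262756  879.19922757] [[0.71, 0.71, 0.01], [0.61, -0.6, -0.51], [-0.35, 0.37, -0.86]]
top 461.12197565273783 -0.06392061324949405 [ 274.59189767   25.80946968 1313.08971191] [[-0.01, -1.0, -0.02], [-0.98, 0.02, -0.19], [0.19, 0.02, -0.98]]
```

View pics/scene0.png

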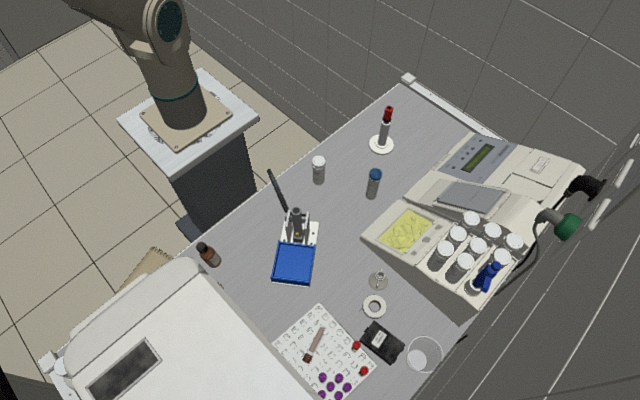

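View pics/top0.png

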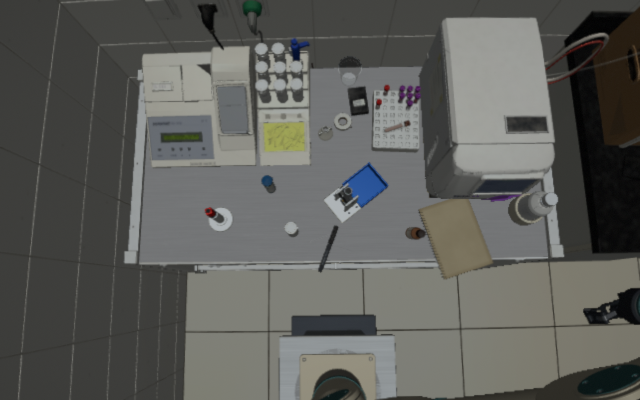

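The scene view shows the stand at about (295,235) with the tray at (293,263). The holder and rod are at (385,130), the white vial at (318,168), the blue vial at (374,183) and the amber bottle at (207,254). I'll enlarge the crops and take first measurements.

```bash
python3 - <<'E'
from h import *
import pickle
S=pickle.load(open('scene0.pkl','rb'));T=pickle.load(open('top0.pkl','rb'))
a=cv2.resize(S['img'][150:300,230:350],None,fx=4,fy=4,interpolation=cv2.INTER_CUBIC)[:600,:400]
b=cv2.resize(T['img'][155:255,320:395],None,fx=5.33,fy=5.33,interpolation=cv2.INTER_CUBIC)
a=cv2.resize(S['img'][160:290,250:340],(400,578),interpolation=cv2.INTER_CUBIC)
b=cv2.resize(b,(400,533)); b=np.vstack([b,np.zeros((45,400,3),np.uint8)])
cv2.imwrite('pics/crop0.png',np.hstack([a,b])[:,:,::-1])
for n,c in(('S',S),('T',T)):
    hsv=cv2.cvtColor(c['img'],cv2.COLOR_RGB2HSV)
    for nm,lo,hi in(('blue',(105,120,40),(125,255,255)),('red',(0,150,60),(6,255,255)),('orange',(7,120,30),(20,255,200))):
        m=cv2.inRange(hsv,lo,hi); k,l,st,ce=cv2.connectedComponentsWithStats(m)
        for i in range(1,k):
            if st[i,4]>15: print(n,nm,st[i].tolist(),ce[i].round(1),np.round(plane(c,ce[i],0)[0]),np.round(dpt(c,ce[i])[0]))
        if nm=='blue':
            cs=max(cv2.findContours(m,0,2)[0],key=cv2.contourArea) if n=='T' else None
E
```

```text
S blue [370, 169, 11, 11, 58] [375.  173.4] [531. 243.   0.] [569. 179. 105.]
S blue [271, 241, 44, 45, 1516] [292.9 263.1] [564. -88.   0.] [567. -90.   9.]
S blue [473, 262, 28, 30, 392] [486.3 275.9] [910. 213.   0.] [895.  84. 224.]
S red [384, 108, 9, 12, 63] [387.7 113.2] [415. 434.   0.] [483. 320. 139.]
S red [353, 341, 7, 8, 40] [356.1 344.6] [ 795. -119.    0.] [ 800. -134.   80.]
S red [360, 367, 8, 8, 45] [363.5 370.4] [ 842. -147.    0.] [ 843. -159.   78.]
S orange [200, 247, 14, 15, 91] [207.1 253.6] [ 403. -218.    0.] [ 438. -224.   69.]
S orange [303, 354, 8, 8, 24] [306.4 358.4] [ 741. -214.    0.] [ 747. -218.   49.]
T blue [291, 39, 18, 21, 179] [297.   47.6] [1018.  108.    0.] [886.  94. 233.]
T blue [343, 163, 45, 44, 996] [365.8 184.2] [575. -92.   0.] [572. -90.  13.]
T blue [262, 178, 10, 8, 44] [266.5 181.4] [589. 199.   0.] [564. 185. 103.]
T red [568, 40, 35, 13, 64] [586.   44.4] [1019. -806.    0.] [ 800. -561.  387.]
T red [385, 85, 4, 6, 18] [386.5  87.5] [ 877. -165.    0.] [ 841. -154.   78.]
T red [377, 100, 4, 5, 18] [378.5 101.8] [ 831. -139.    0.] [ 797. -128.   81.]
T red [206, 208, 7, 8, 32] [209.7 212. ] [500. 364.   0.] [473. 324. 156.]
T orange [593, 8, 47, 57, 1225] [621.6  39.7] [1036. -927.    0.] [ 860. -707.  303.]
T orange [634, 56, 6, 20, 73] [636.7  63.3] [ 954. -963.    0.] [ 772. -698.  352.]
T orange [595, 59, 45, 86, 2990] [618.2 102.2] [ 823. -880.    0.] [ 713. -698.  264.]
T orange [412, 228, 8, 10, 50] [414.6 232.5] [ 432. -227.    0.] [ 424. -214.   64.]
```

View pics/crop0.png

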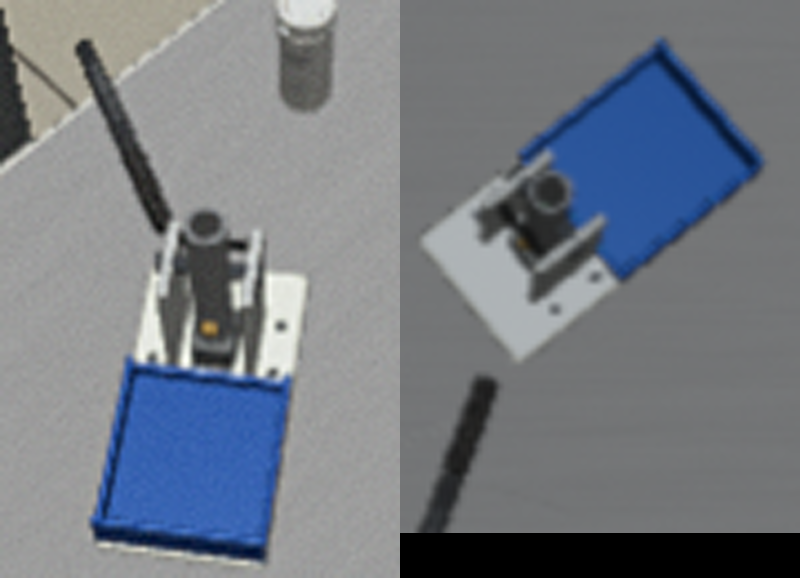

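The crops show the mouth at about (296.6,210.6) in the scene view and (347.8,190.6) in the top view. The sleeve stands upright between the cheeks, and a black bar runs near the stand. Next I'll refine the positions.

```bash
cat >> h.py <<'E'
def tri(c1,p1,c2,p2):
    o1,d1=ray(c1,p1);o2,d2=ray(c2,p2);d1=d1[0]/np.linalg.norm(d1);d2=d2[0]/np.linalg.norm(d2)
    A=np.array([d1,-d2]).T; s=np.linalg.lstsq(A,o2-o1,rcond=None)[0]
    a=o1+s[0]*d1;b=o2+s[1]*d2; return (a+b)/2,np.linalg.norm(a-b)
E
python3 - <<'E'
from h import *
import pickle
S=pickle.load(open('scene0.pkl','rb'));T=pickle.load(open('top0.pkl','rb'))
print('mouth',tri(S,(296.6,210.6),T,(347.8,190.6)), plane(S,(296.6,210.6),143),plane(T,(347.8,190.6),143))
print('bar S',dpt(S,[(269,173),(277,190),(285,207)]).round(),'T',dpt(T,[(335,230),(328,248),(322,266)]).round())
print('vial',dpt(S,[(318,160)]),dpt(T,[(291,228)]))
for n,c in(('S',S),('T',T)):
    hsv=cv2.cvtColor(c['img'],cv2.COLOR_RGB2HSV)
    m=cv2.inRange(hsv,(105,100,30),(125,255,255)); cs=max(cv2.findContours(m,0,2)[0],key=cv2.contourArea)
    r=cv2.minAreaRect(cs); bx=cv2.boxPoints(r)
    ap=cv2.approxPolyDP(cv2.convexHull(cs),4,True).reshape(-1,2).astype(float)
    print(n,'tray approx',ap.tolist(),plane(c,ap,38).round(1).tolist())
    pp=[]
    ys,xs=np.nonzero(m); P=dpt(c,np.c_[xs,ys]); w=np.abs(P[:,2]-11)<5; w&=np.abs(P[:,0]-570)<90; w&=np.abs(P[:,1]+90)<90
    Q=plane(c,np.c_[xs,ys][w],11)[:,:2]; print('floor rect',w.sum(),cv2.minAreaRect(Q.astype(np.float32)))
    # holder foot: white ring
    mm=cv2.inRange(hsv,(0,0,170),(180,60,255)); k,l,st,ce=cv2.connectedComponentsWithStats(mm)
    for i in range(1,k):
        p=plane(c,ce[i],5)[0]
        if st[i,4]>60 and abs(p[0]-470)<90 and abs(p[1]-330)<90: 
            e=cv2.findContours((l==i).astype(np.uint8),0,1)[0][0]; q=plane(c,cv2.convexHull(e).reshape(-1,2),5)[:,:2]
            print('foot',st[i],p,cv2.minEnclosingCircle(q.astype(np.float32)),cv2.fitEllipse(q.astype(np.float32)))
    # red handle
    m=cv2.inRange(hsv,(0,120,40),(8,255,255)); ys,xs=np.nonzero(m);P=dpt(c,np.c_[xs,ys]);w=(np.abs(P[:,0]-475)<60)&(np.abs(P[:,1]-320)<60)
    print('red',w.sum(),P[w].mean(0),P[w].min(0),P[w].max(0),'pix',xs[w].min(),xs[w].max(),ys[w].min(),ys[w].max())
a=cv2.resize(S['img'][95:160,360:410],(400,520),interpolation=cv2.INTER_CUBIC)
b=cv2.resize(T['img'][195:247,195:235],(400,520),interpolation=cv2.INTER_CUBIC)
cv2.imwrite('pics/crop1.png',np.hstack([a,b])[:,:,::-1])
E
```

```text
mouth (array([527.26931412, -32.3672704 , 137.82051831]), np.float64(1.0552266994914186)) [[529.26190341 -34.62664273 143.        ]] [[526.43641194 -31.66526885 143.        ]]
bar S [[339.  36.  13.]
 [394.  15.  15.]
 [446.  -4.  16.]] T [[441.   1.  13.]
 [390.  22.  14.]
 [340.  39.  10.]]
vial [[439.15494852 118.0316426   89.56585719]] [[438.05354088 120.02472755  89.51034231]]
S tray approx [[314.0, 245.0], [308.0, 285.0], [272.0, 280.0], [279.0, 240.0]] [[577.9, -31.5, 38.0], [636.9, -107.6, 38.0], [573.2, -156.2, 38.0], [511.9, -80.5, 38.0]]
floor rect 1128 ((567.35400390625, -88.57908630371094), (80.29264831542969, 99.02965545654297), 37.3316535949707)
foot [369 134  25  20 302] [479.85070068 324.93158766   5.        ] ((477.52728271484375, 329.4902648925781), 35.435630798339844) ((477.47747802734375, 329.2715759277344), (69.67796325683594, 70.62321472167969), 138.36619567871094)
red 76 [482.47432847 321.57395218 138.42645862] [471.8271711  315.60362734 110.41321204] [489.55578009 334.80227705 154.02019792] pix 384 392 106 120
T tray approx [[368.0, 162.0], [387.0, 186.0], [361.0, 206.0], [343.0, 183.0]] [[631.8, -96.6, 38.0], [560.6, -148.0, 38.0], [504.3, -72.7, 38.0], [571.3, -23.8, 38.0]]
floor rect 736 ((567.735107421875, -85.23410034179688), (84.64080047607422, 95.90575408935547), 38.93283462524414)
foot [210 208  22  23 226] [475.97359755 327.49308558   5.        ] ((478.68292236328125, 332.1724548339844), 32.72709274291992) ((478.542236328125, 331.5097351074219), (62.45073318481445, 65.42788696289062), 77.32487487792969)
red 52 [474.5786681  326.57396923 145.26053284] [467.50830982 318.84321814 118.37100035] [485.25969836 338.98688196 155.69146749] pix 205 214 208 216
```

View pics/crop1.png

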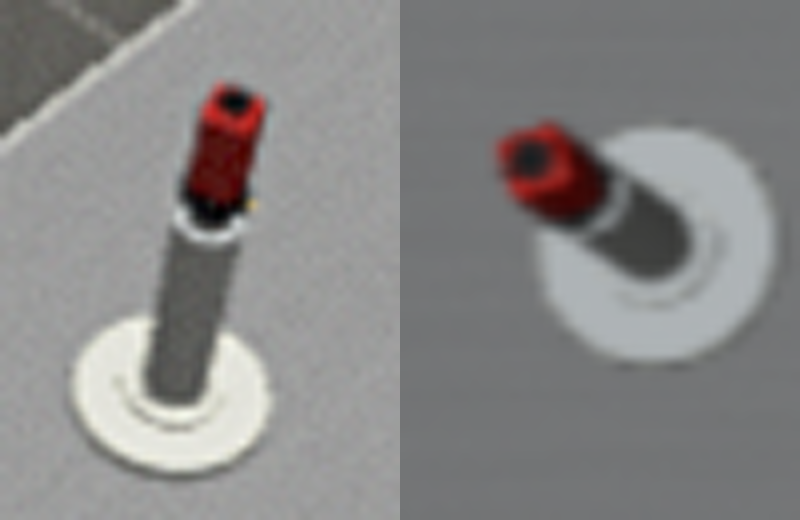

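Handle top centre is at about scene (389.6,107.8) and top (208.2,211). The holder foot is near (478,330), and the handle yaw is roughly 19° mod 90. The tool stays vertical, so the rod has to pivot between the pads.

```bash
cat >> h.py <<'E'
def go(xyz,yaw=None):
    """shift in tool axes (m) + spin deg so that tool y lies along world heading yaw (deg, mod 180)"""
    o=arm.get_obs();R=np.array(o['tool_rot']);p=np.array(o['ee_pos'])
    d=R.T@(np.array(xyz)-p)/1000; s=0
    if yaw is not None:
        cur=np.degrees(np.arctan2(R[1,1],R[0,1])); dw=(yaw-cur+90)%180-90; s=-dw
    print('shift',d.round(4),'spin',round(s,1),'ee',p.round(1),'ydir',round(np.degrees(np.arctan2(R[1,1],R[0,1])),1),'q7',round(o['joint_positions'][6],2),'t',round(o['time'],2))
E
python3 - <<'E'
from h import *
import pickle
S=pickle.load(open('scene0.pkl','rb'));T=pickle.load(open('top0.pkl','rb'))
print('htop',tri(S,(389.6,107.75),T,(208.2,211)),plane(S,(389.6,107.75),150),plane(T,(208.2,211),150))
# handle edges heading from top-face corners
print(arm.get_obs()['tool_rot'],arm.get_obs()['force'])
go((430,-80,300),0); go((478,329,260),19); go((478,329,260),109)
E
```

```text
htop (array([478.06730737, 331.13806386, 146.11591154]), np.float64(1.093365743435555)) [[480.29082565 328.37688998 150.        ]] [[477.02195391 329.68569243 150.        ]]
[[ 9.35966549e-01  3.52088439e-01 -5.92144091e-04]
 [ 3.52088936e-01 -9.35965241e-01  1.56491101e-03]
 [-3.23921141e-06 -1.67319174e-03 -9.99998600e-01]] [ 0.67771516 -0.24611848  0.46138765]
shift [ 0.3742 -0.4233 -0.0688] spin -69.4 ee [ 228.7 -607.8  230.5] ydir -69.4 q7 -0.02 t 0.1
shift [ 0.5632 -0.7891 -0.0282] spin -88.4 ee [ 228.7 -607.8  230.5] ydir -69.4 q7 -0.02 t 0.1
shift [ 0.5632 -0.7891 -0.0282] spin 1.6 ee [ 228.7 -607.8  230.5] ydir -69.4 q7 -0.02 t 0.1
```

```bash
python3 -m handwheel '[[0.374,-0.423,-0.069,-60,0.0854],[0.374,-0.423,-0.069,-60,0.0854],[0.374,-0.423,-0.069,-60,0.0854],[0.374,-0.423,-0.069,-60,0.0854],[0.374,-0.423,-0.069,-60,0.0854]]'
python3 -c "
from h import *
go((430,-80,300),0);go((478,329,260),19)"
```

```text
time: 0.72
ee_pos: [339.8, -316.5, 269.4]
tool_rot: [[0.264, 0.964, 0.0], [0.964, -0.264, -0.0], [-0.0, 0.0, -1.0]]
force: [0.9, -0.6, -0.3]
width: 85.5
gripper_force: 0.0
shift [ 0.252   0.0245 -0.0306] spin -15.3 ee [ 339.8 -316.5  269.4] ydir -15.3 q7 0.3 t 0.72
shift [ 0.6591 -0.0373  0.0094] spin -34.3 ee [ 339.8 -316.5  269.4] ydir -15.3 q7 0.3 t 0.72
```

```bash
python3 -m handwheel '[[0.252,0.024,-0.03,-15,0.0854],[0.252,0.024,-0.03,-15,0.0854],[0.252,0.024,-0.03,-15,0.0854],[0.252,0.024,-0.03,-15,0.0854],[0.252,0.024,-0.03,-15,0.0854]]'
python3 -c "
from h import *
go((478,329,260),19)"
```

```text
time: 1.35
ee_pos: [432.2, -77.5, 299.9]
tool_rot: [[0.003, 1.0, 0.002], [1.0, -0.003, 0.002], [0.002, 0.002, -1.0]]
force: [-1.3, -0.5, -0.0]
width: 85.2
gripper_force: 0.0
shift [0.4065 0.0447 0.0407] spin -19.2 ee [432.2 -77.5 299.9] ydir -0.2 q7 -0.04 t 1.35
```

```bash
python3 -m handwheel '[[0.406,0.045,0.04,-19,0.06],[0.406,0.045,0.04,-19,0.06],[0.406,0.045,0.04,-19,0.06],[0.406,0.045,0.04,-19,0.06],[0.406,0.045,0.04,-19,0.06]]'
python3 -c "
from h import *
go((478,329,260),19)"
```

```text
time: 1.98
ee_pos: [468.9, 226.7, 268.1]
tool_rot: [[-0.313, 0.95, -0.0], [0.95, 0.313, -0.001], [-0.001, -0.001, -1.0]]
force: [1.3, -0.8, 0.1]
width: 59.9
gripper_force: 0.0
shift [0.0944 0.0406 0.008 ] spin -0.8 ee [468.9 226.7 268.1] ydir 18.2 q7 -0.48 t 1.98
```

```bash
python3 -m handwheel '[[0.094,0.041,0.008,-1,0.06],[0.094,0.041,0.008,-1,0.06],[0.094,0.041,0.008,-1,0.06],[0.094,0.041,0.06,-1,0.06],[0.094,0.041,0.06,-1,0.06]]'
python3 - <<'E'
from h import *
go((478,329.5,121),19)
c=snap('top');s=snap('scene')
a=cv2.resize(s['img'][60:140,350:430],(400,400),interpolation=cv2.INTER_CUBIC)
b=cv2.resize(c['img'][170:250,170:250],(400,400),interpolation=cv2.INTER_CUBIC)
cv2.imwrite('pics/g1.png',np.hstack([a,b])[:,:,::-1])
E
```

```text
time: 2.6
ee_pos: [476.4, 324.1, 205.5]
tool_rot: [[-0.329, 0.944, -0.006], [0.944, 0.329, -0.007], [-0.004, -0.008, -1.0]]
force: [0.3, 0.2, 0.1]
width: 60.2
gripper_force: 0.0
shift [0.0049 0.004  0.0844] spin 0.2 ee [476.4 324.1 205.5] ydir 19.2 q7 -0.66 t 2.6
```

View pics/g1.png

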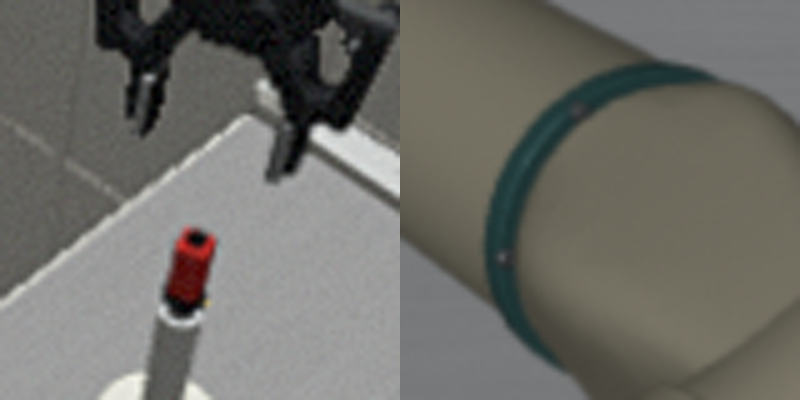

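The fingers straddle the handle (crop tip positions about (145,130) and (275,180)), and the handle faces line up with them. Descending and gripping.

```bash
python3 -m handwheel '[[0.005,0.004,0.02,0,0.06],[0.005,0.004,0.05,0,0.06],[0.005,0.004,0.084,0,0.06],[0.005,0.004,0.084,0,0.06],[0.005,0.004,0.084,0,0.06]]'
python3 -m handwheel '[[0,0,0,0,0.03],[0,0,0,0,0.01],[0,0,0,0,0.01],[0,0,0,0,0.01],[0,0,0,0,0.01]]' 40
python3 -c "
from h import *
go((478,329.5,121),19)"
```

```text
time: 3.32
ee_pos: [480.6, 335.3, 125.9]
tool_rot: [[-0.331, 0.944, 0.002], [0.944, 0.331, 0.001], [0.001, 0.002, -1.0]]
force: [-0.3, 0.6, -0.5]
width: 60.4
gripper_force: 0.0
time: 3.95
ee_pos: [479.5, 334.6, 125.8]
tool_rot: [[-0.331, 0.944, -0.0], [0.944, 0.331, -0.0], [-0.0, -0.0, -1.0]]
force: [-1.7, -0.8, 5.0]
width: 17.4
gripper_force: 38.8
shift [-0.0043 -0.0031  0.0048] spin 0.3 ee [479.5 334.6 125.8] ydir 19.3 q7 -0.73 t 3.95
```

```bash
python3 -m handwheel '[[0,0,0,0,0.035],[0,0,0,0,0.035],[-0.004,-0.002,0.004,0,0.035],[-0.004,-0.002,0.004,0,0.035],[-0.004,-0.002,0.004,0,0.035]]' 40
python3 -m handwheel '[[0,0,0,0,0.01],[0,0,0,0,0.01],[0,0,0,0,0.01],[0,0,0,0,0.01],[0,0,0,0,0.01]]' 40
python3 -c "
from h import *
go((478,329.5,121),19)"
```

```text
time: 4.58
ee_pos: [479.4, 330.0, 120.7]
tool_rot: [[-0.331, 0.944, -0.0], [0.944, 0.331, -0.0], [0.0, -0.0, -1.0]]
force: [0.5, 0.0, -0.0]
width: 35.7
gripper_force: 0.0
time: 5.2
ee_pos: [479.4, 330.2, 120.9]
tool_rot: [[-0.331, 0.944, 0.0], [0.944, 0.331, 0.0], [0.0, 0.0, -1.0]]
force: [-0.2, -0.7, 1.6]
width: 17.2
gripper_force: 40.5
shift [-0.0001 -0.0016 -0.0001] spin 0.3 ee [479.4 330.2 120.9] ydir 19.3 q7 -0.73 t 5.2
```

```bash
python3 -m handwheel '[[0,0,-0.03,0,0.01],[0,0,-0.08,0,0.01],[0,0,-0.13,0,0.01],[0,0,-0.16,0,0.01],[0,0,-0.16,0,0.01]]' 40
python3 - <<'E'
from h import *
go((527.5,-33,281),37.5)
import pickle
for n in('scene','top'):
    c=snap(n,n+'1.png'); pickle.dump(c,open(n+'1.pkl','wb'))
E
```

```text
time: 5.82
ee_pos: [480.2, 330.9, 283.0]
tool_rot: [[-0.331, 0.944, 0.004], [0.944, 0.331, 0.003], [0.001, 0.005, -1.0]]
force: [-0.4, -0.0, -0.1]
width: 17.5
gripper_force: 40.3
shift [-0.3591 -0.0758  0.0012] spin -18.2 ee [480.2 330.9 283. ] ydir 19.3 q7 -0.61 t 5.83
```

View pics/scene1.png

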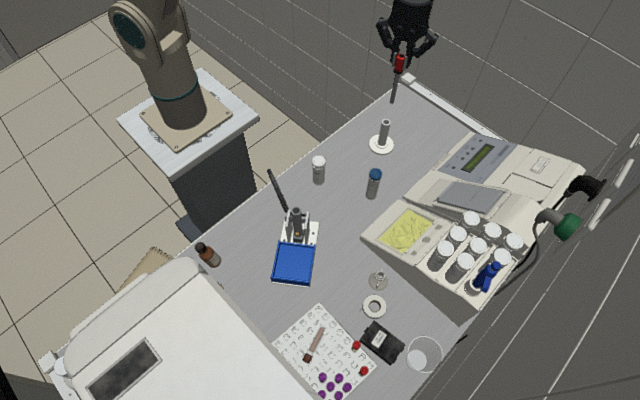

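The rod hangs upright in the gripper at about (397,75), and the holder mouth is empty at (385,121). Moving it over the sleeve.

```bash
python3 -m handwheel '[[-0.36,-0.076,0,-18,0.01],[-0.36,-0.076,0,-18,0.01],[-0.36,-0.076,0,-18,0.01],[-0.36,-0.076,0,-18,0.01],[-0.36,-0.076,0,-18,0.01]]' 40
python3 -c "
from h import *
go((527.9,-33.1,281),37.5)"
```

```text
time: 6.55
ee_pos: [518.6, 17.8, 279.1]
tool_rot: [[-0.606, 0.795, -0.003], [0.795, 0.606, -0.0], [0.002, -0.002, -1.0]]
force: [0.7, 0.2, -1.4]
width: 17.4
gripper_force: 40.2
shift [-0.0461 -0.0235 -0.002 ] spin -0.2 ee [518.6  17.8 279.1] ydir 37.3 q7 0.24 t 6.55
```

```bash
python3 -m handwheel '[[-0.036,-0.018,0,0,0.01],[-0.036,-0.018,0,0,0.01],[-0.036,-0.018,0,0,0.01],[-0.036,-0.018,0,0,0.01],[-0.036,-0.018,0,0,0.01]]' 40
python3 - <<'E'
from h import *
import pickle
go((527.9,-33.1,281),37.5)
for n in('scene','top'):
    c=snap(n); pickle.dump(c,open(n+'2.pkl','wb'))
    if n=='scene': a=cv2.resize(c['img'][120:250,250:350],(460,598),interpolation=cv2.INTER_CUBIC)
cv2.imwrite('pics/g2.png',a[:,:,::-1])
E
```

```text
time: 7.18
ee_pos: [527.0, -18.1, 280.7]
tool_rot: [[-0.608, 0.794, -0.0], [0.794, 0.608, 0.0], [0.0, 0.0, -1.0]]
force: [-0.3, -0.1, -0.8]
width: 17.4
gripper_force: 40.2
shift [-0.0125 -0.0084 -0.0003] spin -0.0 ee [527.  -18.1 280.7] ydir 37.5 q7 0.31 t 7.17
```

View pics/g2.png

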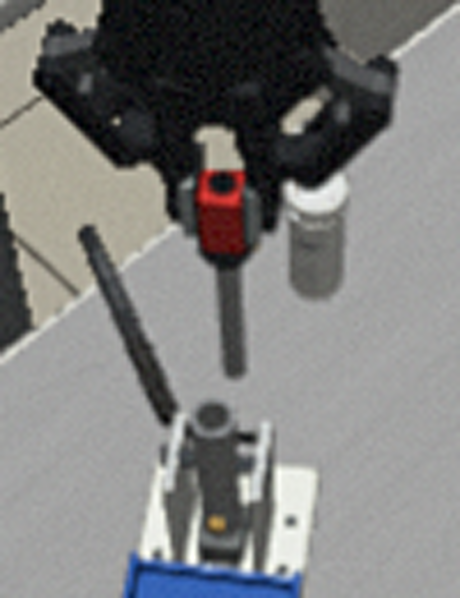

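The rod tip shows at scene (300.9,200.8) and the mouth at (296.1,210.2). I'll use the known tip position to calibrate the local camera bias.

```bash
python3 - <<'E'
from h import *
import pickle
S=pickle.load(open('scene2.pkl','rb'))
print('tip cam',plane(S,(300.9,200.8),167.8), 'mouth cam',plane(S,[(296.1,210.2),(296.6,210.6)],143))
E
```

```text
tip cam [[529.32175651 -21.03566524 167.8       ]] mouth cam [[527.81418647 -34.7208497  143.        ]
 [529.26190341 -34.62664273 143.        ]]
```

```bash
python3 -c "
from h import *
go((526.5,-32,255),37.5)"
python3 -m handwheel '[[-0.011,-0.009,0,0,0.01],[-0.011,-0.009,0,0,0.01],[-0.011,-0.009,0.022,0,0.01],[-0.011,-0.009,0.022,0,0.01],[-0.011,-0.009,0.022,0,0.01]]' 40
python3 -c "
from h import *
go((526.5,-32,247),37.5)"
```

```text
shift [-0.0103 -0.0086  0.0258] spin -0.1 ee [527.1 -18.6 280.8] ydir 37.4 q7 0.31 t 7.28
time: 7.9
ee_pos: [527.0, -33.5, 259.3]
tool_rot: [[-0.606, 0.795, 0.001], [0.795, 0.606, 0.0], [-0.0, 0.001, -1.0]]
force: [0.2, -0.5, -0.7]
width: 17.4
gripper_force: 40.1
shift [0.0015 0.0005 0.0123] spin -0.2 ee [527.  -33.5 259.3] ydir 37.3 q7 0.32 t 7.9
```

```bash
python3 -m handwheel '[[0.001,0,0.002,0,0.01],[0.001,0,0.005,0,0.01],[0.001,0,0.008,0,0.01],[0.001,0,0.012,0,0.01],[0.001,0,0.012,0,0.01]]' 40
python3 -c "
from h import *
go((526.5,-32,208),37.5);print(arm.get_obs()['force'])"
```

```text
time: 8.52
ee_pos: [525.8, -32.8, 246.4]
tool_rot: [[-0.606, 0.795, -0.001], [0.795, 0.606, 0.0], [0.001, -0.001, -1.0]]
force: [0.0, 0.4, -1.1]
width: 17.3
gripper_force: 40.1
shift [0.0002 0.0011 0.0384] spin -0.2 ee [525.8 -32.8 246.4] ydir 37.3 q7 0.31 t 8.53
[ 0.04096261  0.40801086 -1.05337124]
```

```bash
python3 -m handwheel '[[0,0.001,0.008,0,0.01],[0,0.001,0.018,0,0.01],[0,0.001,0.028,0,0.01],[0,0.001,0.038,0,0.01],[0,0.001,0.038,0,0.01]]' 25
python3 -c "
from h import *
go((526.5,-32,208),37.5);o=arm.get_obs();print(o['force'],o['moment'])"
```

```text
time: 9.15
ee_pos: [526.2, -32.2, 207.7]
tool_rot: [[-0.606, 0.795, -0.002], [0.795, 0.606, 0.0], [0.001, -0.002, -1.0]]
force: [-0.1, -0.5, -0.4]
width: 17.1
gripper_force: 40.1
shift [ 0.      0.0004 -0.0003] spin -0.2 ee [526.2 -32.2 207.7] ydir 37.3 q7 0.27 t 9.15
[-0.11682126 -0.49548517 -0.43942923] [-0.02583537 -0.03154172  0.05029025]
```

```bash
python3 -m handwheel '[[0.008,0,0,0,0.009],[0.015,0,0.001,0,0.009],[0.023,0,0.002,0,0.009],[0.031,0,0.004,0,0.009],[0.031,0,0.004,0,0.009]]' 25
python3 -c "
from h import *
go((526.5,-32,208),37.5);o=arm.get_obs();print(o['force'],o['moment'])"
```

```text
time: 9.78
ee_pos: [507.6, -6.7, 205.0]
tool_rot: [[-0.607, 0.794, -0.0], [0.794, 0.607, 0.0], [0.0, 0.0, -1.0]]
force: [0.3, -1.5, 0.8]
width: 17.3
gripper_force: 40.5
shift [-0.0316 -0.0004 -0.0031] spin -0.1 ee [507.6  -6.7 205. ] ydir 37.4 q7 0.21 t 9.78
[ 0.33528166 -1.53610169  0.79264476] [-0.58240839 -0.2778261   0.01332849]
```

```bash
python3 -m handwheel '[[0.007,0,0.002,0,0.009],[0.015,0,0.005,0,0.009],[0.022,0,0.0075,0,0.009],[0.029,0,0.011,0,0.009],[0.029,0,0.011,0,0.009]]' 25
python3 -c "
from h import *
go((526.5,-32,208),37.5);o=arm.get_obs();print(o['force'],o['moment'])"
python3 -m handwheel '[[0.005,0,0.003,0,0.009],[0.010,0,0.006,0,0.009],[0.015,0,0.009,0,0.009],[0.019,0,0.0115,0,0.009],[0.019,0,0.0115,0,0.009]]' 25
python3 - <<'E'
from h import *
import pickle
go((526.5,-32,208),37.5);o=arm.get_obs();print(o['force'],o['moment'])
c=snap('scene'); pickle.dump(c,open('scene3.pkl','wb'))
cv2.imwrite('pics/g3.png',cv2.resize(c['img'][120:290,230:350],(424,600),interpolation=cv2.INTER_CUBIC)[:,:,::-1])
E
```

```text
time: 10.4
ee_pos: [489.7, 16.4, 193.4]
tool_rot: [[-0.607, 0.794, -0.001], [0.794, 0.607, 0.001], [0.001, -0.0, -1.0]]
force: [1.5, -1.5, 1.1]
width: 17.5
gripper_force: 41.0
shift [-0.0608 -0.0002 -0.0147] spin -0.1 ee [489.7  16.4 193.4] ydir 37.4 q7 0.15 t 10.4
[ 1.54768858 -1.53001705  1.1171639 ] [-0.42837629 -0.35500595  0.02934541]
time: 11.02
ee_pos: [478.6, 30.8, 182.0]
tool_rot: [[-0.607, 0.795, -0.001], [0.795, 0.607, 0.0], [0.0, -0.001, -1.0]]
force: [2.4, -2.9, 0.5]
width: 17.5
gripper_force: 41.4
shift [-0.079  -0.     -0.0261] spin -0.1 ee [478.6  30.8 182. ] ydir 37.4 q7 0.09 t 11.03
[ 2.40265483 -2.86748601  0.47918524] [-7.12125922e-01 -6.16708901e-01  4.98459409e-05]
```

View pics/g3.png

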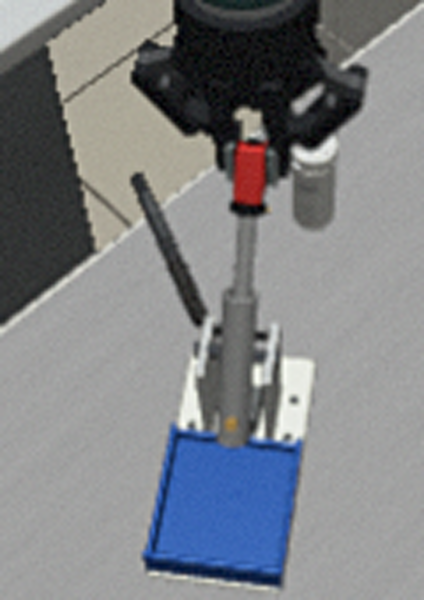

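The sleeve is tipped with the rod inside; its mouth is at crop (240,293) and its lower end at (233,443), over the tray. I'll nudge it to confirm it rests on the stop.

```bash
python3 -m handwheel '[[0.002,0,0.001,0,0.009],[0.003,0,0.002,0,0.009],[0.005,0,0.003,0,0.009],[0.005,0,0.003,0,0.009],[0.005,0,0.003,0,0.009]]' 25
python3 - <<'E'
from h import *
go((526.5,-32,208),37.5);o=arm.get_obs();print(o['force'],o['moment'])
c=snap('scene')
P=dpt(c,[(x,y) for y in range(205,243,5) for x in (296,297,298)])
u=np.array([-.608,.794]); print(np.c_[(P[:,:2]-[528.8,-34.9])@u,P[:,2]].round(1).tolist())
E
```

```text
time: 11.7
ee_pos: [475.9, 34.4, 179.2]
tool_rot: [[-0.606, 0.795, -0.0], [0.795, 0.606, -0.0], [-0.0, -0.0, -1.0]]
force: [2.0, -4.3, -0.1]
width: 17.1
gripper_force: 41.4
shift [-0.0835 -0.     -0.0288] spin -0.2 ee [475.9  34.4 179.2] ydir 37.3 q7 0.08 t 11.7
[ 2.04970656 -4.29516856 -0.10950966] [-1.13592302 -0.77142198 -0.02166974]
[[13.7, 142.1], [16.0, 138.5], [14.3, 142.1], [6.1, 133.9], [9.0, 129.1], [7.8, 132.0], [1.6, 119.6], [0.7, 122.0], [1.1, 121.8], [-5.1, 109.1], [-6.1, 111.7], [-5.3, 110.7], [-12.5, 99.7], [-11.9, 99.2], [-11.4, 98.8], [-17.5, 85.1], [-18.5, 87.9], [-19.1, 89.7], [-26.5, 78.3], [-24.8, 75.3], [-25.0, 76.6], [-34.2, 68.8], [-31.5, 63.5], [-31.7, 64.5]]
```

```bash
python3 -m handwheel '[[0.002,0,0.001,0,0.009],[0.003,0,0.003,0,0.009],[0.005,0,0.004,0,0.009],[0.006,0,0.005,0,0.009],[0.006,0,0.005,0,0.009]]' 25
cat > ang.py <<'E'
from h import *
go((526.5,-32,208),37.5);o=arm.get_obs();print(o['force'],o['moment'])
c=snap('scene')
P=dpt(c,[(x,y) for y in range(206,242,2) for x in (296,297,298)])
u=np.array([-.608,.794]); Q=np.c_[(P[:,:2]-[528.8,-34.9])@u,P[:,2]]
vx,vy,_,_=cv2.fitLine(Q.astype(np.float32),cv2.DIST_HUBER,0,.01,.01).ravel(); print('tilt',np.arctan(vx/vy))
E
python3 ang.py
```

```text
time: 12.38
ee_pos: [472.2, 39.5, 174.2]
tool_rot: [[-0.607, 0.795, -0.0], [0.795, 0.607, 0.0], [0.0, -0.0, -1.0]]
force: [1.7, -3.5, 1.5]
width: 17.2
gripper_force: 41.6
shift [-0.0898 -0.0002 -0.0338] spin -0.2 ee [472.2  39.5 174.2] ydir 37.3 q7 0.06 t 12.38
[ 1.66200885 -3.50427372  1.50254576] [-0.89135357 -0.65126404 -0.01506415]
tilt 0.61347073
```

```bash
python3 -m handwheel '[[0.001,0,0.001,0,0.009],[0.002,0,0.002,0,0.009],[0.003,0,0.003,0,0.009],[0.003,0,0.003,0,0.009],[0.003,0,0.003,0,0.009]]' 25
python3 ang.py
```

```text
time: 13.05
ee_pos: [470.3, 42.0, 171.2]
tool_rot: [[-0.607, 0.795, -0.0], [0.795, 0.607, 0.0], [0.0, -0.0, -1.0]]
force: [1.1, -1.4, 1.6]
width: 17.1
gripper_force: 41.8
shift [-0.0929 -0.0002 -0.0368] spin -0.2 ee [470.3  42.  171.2] ydir 37.3 q7 0.05 t 13.05
[ 1.11458851 -1.35348868  1.56212483] [-0.67416506 -0.41612643 -0.02505429]
tilt 0.6466845
```

```bash
python3 -m handwheel '[[0.001,0,0.001,0,0.009],[0.002,0,0.002,0,0.009],[0.003,0,0.003,0,0.009],[0.003,0,0.003,0,0.009],[0.003,0,0.003,0,0.009]]' 25
python3 ang.py
```

```text
time: 13.72
ee_pos: [469.1, 43.9, 168.7]
tool_rot: [[-0.606, 0.795, 0.001], [0.795, 0.606, -0.001], [-0.001, 0.0, -1.0]]
force: [2.0, -3.1, 7.2]
width: 17.4
gripper_force: 42.7
shift [-0.0952 -0.0003 -0.0392] spin -0.2 ee [469.1  43.9 168.7] ydir 37.3 q7 0.04 t 13.72
[ 1.9626755  -3.12135402  7.17471999] [-1.01880274 -0.3745861  -0.05192113]
tilt 0.62506974
```

```bash
python3 -m handwheel '[[-0.004,0,-0.003,0,0.009],[-0.008,0,-0.006,0,0.009],[-0.011,0,-0.0085,0,0.009],[-0.011,0,-0.0085,0,0.009],[-0.011,0,-0.0085,0,0.009]]' 25
python3 ang.py
```

```text
time: 14.4
ee_pos: [474.8, 35.5, 176.5]
tool_rot: [[-0.606, 0.795, -0.001], [0.795, 0.606, 0.0], [0.001, -0.001, -1.0]]
force: [-1.4, 1.6, -1.6]
width: 17.4
gripper_force: 41.3
shift [-0.085   0.0002 -0.0315] spin -0.2 ee [474.8  35.5 176.5] ydir 37.3 q7 0.07 t 14.4
[-1.37280373  1.64417273 -1.62372032] [ 0.6646443   0.66948409 -0.06600228]
tilt 0.62363714
```

```bash
python3 -m handwheel '[[-0.0015,0,0.002,0,0.009],[-0.003,0,0.004,0,0.009],[-0.0045,0,0.006,0,0.009],[-0.006,0,0.008,0,0.009],[-0.006,0,0.008,0,0.009]]' 60
python3 ang.py
```

```text
time: 15.08
ee_pos: [479.1, 30.3, 168.5]
tool_rot: [[-0.606, 0.795, -0.0], [0.795, 0.606, -0.0], [-0.0, -0.0, -1.0]]
force: [-0.8, 2.1, -4.1]
width: 17.3
gripper_force: 61.6
shift [-0.0783 -0.     -0.0395] spin -0.2 ee [479.1  30.3 168.5] ydir 37.3 q7 0.08 t 15.07
[-0.8483778  2.1093854 -4.0656783] [0.78608599 0.47921061 0.04716121]
tilt 0.6425758
```

```bash
python3 -m handwheel '[[0.0015,0,0.001,0,0.009],[0,0,0.004,0,0.009],[-0.002,0,0.007,0,0.009],[-0.004,0,0.010,0,0.009],[-0.005,0,0.0115,0,0.009]]' 60
cat > f.py <<'E'
from h import *
o=arm.get_obs();F=np.array(o['force']);p=np.array(o['ee_pos']);c,s=.796,.605
fx=F[:2]@[-.606,.795];d=p-[526.2,-32.2,79.0];x=d[:2]@[-.606,.795];y=d[:2]@[.795,.606]
print('force axial-out %.1f perp(+tilt) %.1f y %.1f'%(fx*s+F[2]*c,fx*c-F[2]*s,F[:2]@[.795,.606]),'pos axial %.1f perp %.1f y %.1f'%(x*s+d[2]*c,x*c-d[2]*s,y),'M',np.round(o['moment'],2),'t',o['time'])
E
python3 f.py
```

```text
time: 15.75
ee_pos: [482.4, 26.2, 157.2]
tool_rot: [[-0.606, 0.795, 0.001], [0.795, 0.606, -0.0], [-0.001, 0.0, -1.0]]
force: [-0.2, 0.5, -0.4]
width: 16.9
gripper_force: 62.1
force axial-out -0.0 perp(+tilt) 0.6 y 0.1 pos axial 106.4 perp 10.8 y 0.6 M [ 0.01 -0.02 -0.  ] t 15.75
```

```bash
cat > red.py <<'E'
from h import *
c=snap('scene');hsv=cv2.cvtColor(c['img'],cv2.COLOR_RGB2HSV);m=cv2.inRange(hsv,(0,120,30),(8,255,255))
ys,xs=np.nonzero(m);P=dpt(c,np.c_[xs,ys]);o=arm.get_obs();g=np.array(o['ee_pos'])+[0,0,19]
w=np.linalg.norm(P-g,axis=1)<60
d=P[w]-[2.3,-2.9,0]-[526.2,-32.2,98];x=d[:,:2]@[-.606,.795];s,cc=.605,.796
print('red n',w.sum(),'axial pct',np.percentile(x*s+d[:,2]*cc,[5,50,95]).round(1),'pix',xs[w].min(),xs[w].max(),ys[w].min(),ys[w].max())
k=(hsv[:,:,2]<60); 
E
python3 red.py
python3 -m handwheel '[[0,0,0,0,0.009],[-0.001,0,0.001,0,0.009],[-0.002,0,0.003,0,0.009],[-0.003,0,0.004,0,0.009],[-0.003,0,0.004,0,0.009]]' 60
python3 f.py;python3 red.py
```

```text
red n 145 axial pct [ 84.5 101.2 116.8] pix 296 305 169 187
time: 16.42
ee_pos: [483.8, 24.2, 153.2]
tool_rot: [[-0.606, 0.795, -0.0], [0.795, 0.606, -0.0], [0.0, -0.0, -1.0]]
force: [0.0, 0.1, -0.8]
width: 17.2
gripper_force: 62.0
force axial-out -0.6 perp(+tilt) 0.5 y 0.1 pos axial 101.7 perp 11.2 y 0.5 M [ 0.03 -0.    0.03] t 16.425
red n 144 axial pct [ 79.4  96.2 111.9] pix 296 304 171 188
```

```bash
python3 -m handwheel '[[-0.001,0,0.001,0,0.009],[-0.002,0,0.003,0,0.009],[-0.0035,0,0.0045,0,0.009],[-0.005,0,0.0065,0,0.009],[-0.005,0,0.0065,0,0.009]]' 60
python3 f.py
python3 -m handwheel '[[-0.001,0,0.001,0,0.009],[-0.002,0,0.002,0,0.009],[-0.0025,0,0.003,0,0.009],[-0.003,0,0.004,0,0.009],[-0.003,0,0.004,0,0.009]]' 60
python3 f.py;python3 red.py
```

```text
time: 17.1
ee_pos: [487.2, 19.9, 146.5]
tool_rot: [[-0.606, 0.795, 0.0], [0.795, 0.606, -0.0], [-0.0, 0.0, -1.0]]
force: [0.1, -0.9, -0.0]
width: 17.2
gripper_force: 62.1
force axial-out -0.5 perp(+tilt) -0.6 y -0.5 pos axial 93.1 perp 10.9 y 0.5 M [-0.13 -0.16 -0.01] t 17.1
time: 17.73
ee_pos: [489.0, 17.6, 142.8]
tool_rot: [[-0.606, 0.795, 0.001], [0.795, 0.606, -0.0], [-0.001, 0.0, -1.0]]
force: [0.4, -0.0, 1.7]
width: 17.0
gripper_force: 62.4
force axial-out 1.2 perp(+tilt) -1.2 y 0.3 pos axial 88.4 perp 10.9 y 0.6 M [-0.29 -0.25  0.  ] t 17.725
red n 138 axial pct [67.5 84.6 99.2] pix 296 305 177 194
```

```bash
python3 - <<'E'
from h import *
c=snap('scene');cv2.imwrite('pics/g4.png',cv2.resize(c['img'][155:290,260:330],(311,600),interpolation=cv2.INTER_CUBIC)[:,:,::-1])
E
```

```text
(no output)
```

View pics/g4.png

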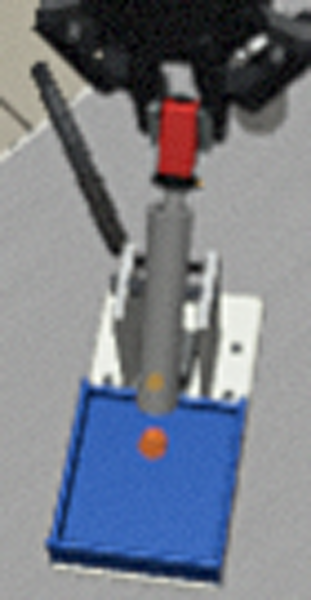

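The orange cushion is already in the tray at crop (153,443), and the collar (crop row 182) is a few mm above the mouth (row 205). I'll keep pushing gently until the collar makes contact.

```bash
python3 -m handwheel '[[-0.0005,0,0.001,0,0.009],[-0.001,0,0.0015,0,0.009],[-0.0015,0,0.0025,0,0.009],[-0.0025,0,0.003,0,0.009],[-0.0025,0,0.003,0,0.009]]' 90
python3 f.py
python3 -m handwheel '[[-0.0005,0,0.001,0,0.009],[-0.001,0,0.0015,0,0.009],[-0.0015,0,0.002,0,0.009],[-0.002,0,0.0025,0,0.009],[-0.002,0,0.0025,0,0.009]]' 90
python3 f.py;python3 red.py
```

```text
time: 18.45
ee_pos: [490.4, 15.8, 140.3]
tool_rot: [[-0.606, 0.795, 0.001], [0.795, 0.606, -0.0], [-0.001, 0.0, -1.0]]
force: [-0.2, -1.9, 6.7]
width: 16.4
gripper_force: 88.7
force axial-out 4.5 perp(+tilt) -5.2 y -1.3 pos axial 85.0 perp 10.6 y 0.6 M [-0.24  0.08  0.01] t 18.45
time: 19.08
ee_pos: [491.6, 14.2, 137.8]
tool_rot: [[-0.606, 0.795, 0.001], [0.795, 0.606, -0.0], [-0.001, 0.0, -1.0]]
force: [-1.0, -2.0, 8.5]
width: 16.7
gripper_force: 88.9
force axial-out 6.1 perp(+tilt) -5.9 y -2.0 pos axial 81.8 perp 10.5 y 0.6 M [-0.27  0.16  0.02] t 19.075
red n 139 axial pct [58.9 76.9 92.4] pix 295 304 180 197
```

```bash
python3 -m handwheel '[[-0.001,0,0,0,0.009],[-0.002,0,0,0,0.009],[-0.0025,0,0.0005,0,0.009],[-0.003,0,0.001,0,0.009],[-0.003,0,0.001,0,0.009]]' 90
python3 f.py;python3 red.py
```

```text
time: 19.75
ee_pos: [492.9, 12.1, 135.9]
tool_rot: [[-0.607, 0.795, -0.001], [0.795, 0.607, 0.0], [0.001, -0.0, -1.0]]
force: [-0.2, 1.9, 0.5]
width: 16.5
gripper_force: 87.7
force axial-out 1.3 perp(+tilt) 1.0 y 1.0 pos axial 78.8 perp 9.7 y 0.4 M [0.58 0.24 0.08] t 19.75
red n 144 axial pct [56.5 74.1 89.8] pix 295 304 181 199
```

```bash
python3 -m handwheel '[[-0.0005,0,0.0005,0,0.009],[-0.001,0,0.001,0,0.009],[-0.001,0,0.0015,0,0.009],[-0.001,0,0.0015,0,0.009],[-0.001,0,0.0015,0,0.009]]' 90
python3 f.py
python3 -m handwheel '[[-0.0005,0,0.0005,0,0.009],[-0.001,0,0.001,0,0.009],[-0.001,0,0.0015,0,0.009],[-0.001,0,0.0015,0,0.009],[-0.001,0,0.0015,0,0.009]]' 90
python3 f.py;python3 red.py
```

```text
time: 20.42
ee_pos: [493.4, 11.5, 135.0]
tool_rot: [[-0.607, 0.795, -0.0], [0.795, 0.607, 0.0], [0.0, -0.0, -1.0]]
force: [-3.4, 2.6, 6.1]
width: 16.3
gripper_force: 88.5
force axial-out 7.4 perp(+tilt) -0.4 y -1.1 pos axial 77.6 perp 9.6 y 0.4 M [ 0.92  1.   -0.05] t 20.425
time: 21.05
ee_pos: [493.5, 11.6, 134.6]
tool_rot: [[-0.607, 0.795, -0.001], [0.795, 0.607, 0.0], [0.0, -0.0, -1.0]]
force: [-8.2, 5.7, 18.3]
width: 16.9
gripper_force: 90.4
force axial-out 20.3 perp(+tilt) -3.6 y -3.1 pos axial 77.4 perp 9.8 y 0.5 M [ 1.08  1.9  -0.09] t 21.05
red n 139 axial pct [55.9 71.6 87.9] pix 295 303 182 199
```

```bash
cat > tray.py <<'E'
from h import *
th=np.radians(-52.5)
for n in('scene','top'):
    c=snap(n);hsv=cv2.cvtColor(c['img'],cv2.COLOR_RGB2HSV)
    ys,xs=np.mgrid[155:300,260:395];uv=np.c_[xs.ravel(),ys.ravel()]
    d=plane(c,uv,18)[:,:2]-[567.5-0,-86.5]; a=d@[np.cos(th),np.sin(th)];b=d@[-np.sin(th),np.cos(th)]
    w=(np.abs(a)<36)&(np.abs(b)<32); h=hsv[uv[:,1],uv[:,0]]
    for nm,m in(('orange',(h[:,0]<20)&(h[:,1]>120)),('nonblue',((h[:,0]<100)|(h[:,0]>130)|(h[:,1]<110))&~((h[:,0]<20)&(h[:,1]>120)))):
        k=w&m
        if k.any(): print(n,nm,k.sum(),'a %.0f b %.0f'%(a[k].mean(),b[k].mean()),'range',a[k].min().round(),a[k].max().round(),h[k].mean(0).round())
E
python3 tray.py
```

```text
scene orange 27 a -16 b -2 range -23.0 -9.0 [ 10. 179. 178.]
scene nonblue 64 a -25 b 6 range -36.0 -7.0 [ 91. 101. 119.]
top nonblue 545 a -0 b -0 range -36.0 36.0 [24. 40. 99.]
```

```bash
python3 - <<'E'
from h import *
c=snap('scene');cv2.imwrite('pics/g5.png',cv2.resize(c['img'][175:290,260:330],(365,600),interpolation=cv2.INTER_CUBIC)[:,:,::-1])
E
```

```text
(no output)
```

View pics/g5.png

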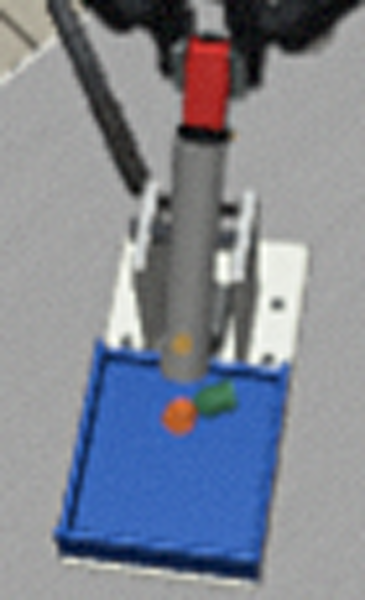

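The green stub (215,400) and orange cushion (180,415) both lie in the tray, and the collar sits on the mouth. Withdrawing along the bore.

```bash
python3 -m handwheel '[[0.002,0,-0.003,0,0.009],[0.008,0,-0.010,0,0.009],[0.016,0,-0.021,0,0.009],[0.024,0,-0.032,0,0.009],[0.024,0,-0.032,0,0.009]]' 90
python3 f.py
python3 -m handwheel '[[0.008,0,-0.010,0,0.009],[0.018,0,-0.024,0,0.009],[0.028,0,-0.037,0,0.009],[0.038,0,-0.050,0,0.009],[0.049,0,-0.065,0,0.009]]' 90
python3 f.py;python3 ang.py;python3 red.py
```

```text
time: 21.88
ee_pos: [479.7, 30.3, 166.4]
tool_rot: [[-0.607, 0.795, 0.001], [0.795, 0.607, 0.0], [-0.001, 0.001, -1.0]]
force: [-1.6, 0.9, -1.5]
width: 16.3
gripper_force: 88.2
force axial-out -0.2 perp(+tilt) 2.2 y -0.8 pos axial 116.7 perp 9.1 y 0.9 M [ 0.54  0.5  -0.05] t 21.875
time: 22.5
ee_pos: [450.2, 68.9, 231.6]
tool_rot: [[-0.607, 0.795, 0.001], [0.795, 0.607, -0.0], [-0.001, 0.001, -1.0]]
force: [0.7, -0.7, -0.7]
width: 16.7
gripper_force: 88.2
force axial-out -1.2 perp(+tilt) -0.4 y 0.1 pos axial 197.9 perp 8.3 y 0.9 M [ 0.02  0.03 -0.02] t 22.5
shift [-0.1264 -0.0006  0.0237] spin -0.2 ee [450.2  68.9 231.6] ydir 37.3 q7 0.07 t 22.5
[ 0.6974646  -0.7479612  -0.68978568] [ 0.01873818  0.03145327 -0.01592743]
tilt 0.6319124
red n 155 axial pct [178.5 195.  210.3] pix 300 308 126 144
```

```bash
python3 -c "
from h import *
go((413,416,235),37.5)"
python3 -m handwheel '[[0.298,0.181,-0.004,0,0.009],[0.298,0.181,-0.004,0,0.009],[0.298,0.181,-0.004,0,0.009],[0.298,0.181,-0.004,0,0.009],[0.298,0.181,-0.004,0,0.009]]' 40
python3 -c "
from h import *
go((413,416,235),37.5)"
```

```text
shift [ 0.2978  0.1803 -0.0025] spin -0.1 ee [450.9  69.9 232.4] ydir 37.4 q7 0.07 t 22.6
time: 23.22
ee_pos: [417.6, 380.7, 233.7]
tool_rot: [[-0.606, 0.796, 0.001], [0.796, 0.606, -0.0], [-0.001, 0.0, -1.0]]
force: [0.4, 0.1, -0.8]
width: 16.8
gripper_force: 88.3
shift [ 0.0309  0.0177 -0.0013] spin -0.2 ee [417.6 380.7 233.7] ydir 37.3 q7 -0.51 t 23.23
```

```bash
python3 -m handwheel '[[0.026,0.014,0,0,0.012],[0.026,0.014,0,0,0.012],[0.026,0.014,0.03,0,0.012],[0.026,0.014,0.03,0,0.012],[0.026,0.014,0.03,0,0.012]]' 40
cat > rod.py <<'E'
from h import *
c=snap('scene');o=arm.get_obs();g=np.array(o['ee_pos'])+[0,0,19];R=np.array(o['tool_rot'])
ys,xs=np.mgrid[20:200,300:460];P=dpt(c,np.c_[xs.ravel(),ys.ravel()]);Q=(P-[0,-2,0]-g)@R
w=(np.abs(Q[:,1])<14)&(Q[:,2]>22)&(Q[:,2]<150)&(Q[:,0]<15)&(Q[:,0]>-130)&(P[:,2]>45)&(np.hypot(P[:,0]-479,P[:,1]-330)>20)
Q=Q[w];print(len(Q),o['gripper_force'],o['ee_pos'],'f',o['force'])
vx,vy,x0,y0=cv2.fitLine(Q[:,[0,2]].astype(np.float32),cv2.DIST_HUBER,0,.01,.01).ravel()
print('tilt',np.arctan(-vx/vy),'x at z=0:',x0-y0*vx/vy,'lowest',Q[np.argsort(Q[:,2])[-4:]].round(1).tolist(),'y',Q[:,1].mean())
E
python3 rod.py
```

```text
time: 23.85
ee_pos: [413.4, 407.7, 204.5]
tool_rot: [[-0.605, 0.796, 0.001], [0.796, 0.605, 0.0], [-0.0, 0.001, -1.0]]
force: [-0.6, 0.8, -0.7]
width: 16.8
gripper_force: 88.2
134 88.22973847389221 [413.38028187 408.086437   204.81675337] f [-0.37409336 -0.81456181 -0.38012684]
tilt 0.71401584 x at z=0: -14.110798 lowest [[-82.3, -3.2, 79.0], [-78.4, -5.8, 79.7], [-80.2, 4.5, 79.8], [-81.1, -5.6, 80.5]] y -0.1840209878481804
```

```bash
python3 -m handwheel '[[0.009,0.005,0,0,0.012],[0.009,0.005,0,0,0.012],[0.009,0.005,0.013,0,0.012],[0.009,0.005,0.026,0,0.012],[0.009,0.005,0.038,0,0.012]]' 40
python3 -m handwheel '[[-0.006,0,0,0,0.012],[-0.012,0,0,0,0.012],[-0.018,0,0,0,0.012],[-0.024,0,0,0,0.012],[-0.024,0,0,0,0.012]]' 40
python3 -c "
from h import *
go((479.4,330.2,164),37.5)";python3 rod.py
```

```text
time: 24.52
ee_pos: [410.8, 417.9, 164.4]
tool_rot: [[-0.606, 0.795, -0.001], [0.795, 0.606, -0.001], [-0.0, -0.001, -1.0]]
force: [-0.4, 0.1, -0.4]
width: 16.6
gripper_force: 88.3
time: 25.15
ee_pos: [425.9, 403.0, 167.2]
tool_rot: [[-0.608, 0.794, 0.002], [0.794, 0.607, 0.008], [0.005, 0.006, -1.0]]
force: [-0.8, 5.1, -2.2]
width: 16.6
gripper_force: 88.9
shift [-0.0903 -0.0017  0.0028] spin -0.1 ee [425.9 403.  167.2] ydir 37.4 q7 -0.57 t 25.15
127 88.79369974136353 [426.01786475 402.88142697 167.17341376] f [-1.03390072  5.20390067 -2.69501257]
tilt 0.5733462 x at z=0: -12.020142 lowest [[-68.5, -1.5, 86.5], [-65.1, -4.2, 86.8], [-69.3, 4.1, 88.6], [-69.6, 4.7, 92.0]] y 0.45219003537444646
```

```bash
python3 -m handwheel '[[-0.007,0,0,0,0.012],[-0.014,0,0,0,0.012],[-0.021,0,0,0,0.012],[-0.028,0,0,0,0.012],[-0.036,0,0,0,0.012]]' 40
python3 -m handwheel '[[-0.007,0,0,0,0.012],[-0.013,0,0,0,0.012],[-0.019,0,0,0,0.012],[-0.024,0,0,0,0.012],[-0.024,0,0,0,0.012]]' 40
python3 -c "
from h import *
go((479.4,330.2,164),37.5)";python3 rod.py
```

```text
time: 25.82
ee_pos: [447.5, 376.2, 168.2]
tool_rot: [[-0.608, 0.794, 0.003], [0.794, 0.608, 0.011], [0.007, 0.009, -1.0]]
force: [-1.4, 6.0, 1.7]
width: 16.8
gripper_force: 89.7
time: 26.45
ee_pos: [462.7, 355.2, 167.5]
tool_rot: [[-0.607, 0.795, 0.002], [0.795, 0.607, 0.008], [0.005, 0.007, -1.0]]
force: [-1.1, 5.6, -0.3]
width: 16.7
gripper_force: 89.3
shift [-0.03   -0.0019  0.0033] spin -0.1 ee [462.7 355.2 167.5] ydir 37.4 q7 -0.48 t 26.45
18 89.28331732749939 [462.67444618 355.22324866 167.42739572] f [-0.84701427  5.11534776  0.21866014]
tilt 0.037316997 x at z=0: -6.329979 lowest [[-7.6, -5.3, 61.9], [-9.1, 3.8, 70.1], [-9.6, 5.4, 80.6], [-10.1, 5.5, 99.6]] y 0.6630788126319969
```

```bash
python3 -m handwheel '[[-0.004,0,0,0,0.012],[-0.008,0,0,0,0.012],[-0.012,0,0,0,0.012],[-0.012,0,0,0,0.012],[-0.012,0,0,0,0.012]]' 40
python3 -c "
from h import *
go((479.4,330.2,164),37.5)";python3 f.py
python3 -m handwheel '[[0.004,0,-0.01,0,0.012],[0.004,0,-0.03,0,0.012],[0.004,0,-0.06,0,0.012],[0.004,0,-0.08,0,0.012],[0.004,0,-0.08,0,0.012]]' 40
cat > rod2.py <<'E'
# shaft axis tilt from its left/right edges in the scene view: world points on two cam rays through shaft at two image rows
from h import *
c=snap('scene');o=arm.get_obs();g=np.array(o['ee_pos'])+[0,0,19];R=np.array(o['tool_rot'])
ys,xs=np.mgrid[0:200,300:460];P=dpt(c,np.c_[xs.ravel(),ys.ravel()]);Q=(P-g)@R;img=c['img'][ys.ravel(),xs.ravel()]
w=(np.abs(Q[:,1])<16)&(Q[:,2]>15)&(Q[:,2]<150)&(np.abs(Q[:,0])<40)&(P[:,2]>102)
Q=Q[w];print(len(Q),o['ee_pos'],'lowest z',np.sort(Q[:,2])[-4:].round(1))
for k in(0,1):
    v=cv2.fitLine(Q[:,[k,2]].astype(np.float32),cv2.DIST_HUBER,0,.01,.01).ravel();print('xy'[k],'lean',(v[0]/v[1]).round(3),'at z=110:',(v[2]+(110-v[3])*v[0]/v[1]).round(1))
E
python3 rod2.py
```

```text
time: 27.12
ee_pos: [469.6, 346.0, 167.6]
tool_rot: [[-0.607, 0.795, 0.002], [0.795, 0.607, 0.008], [0.005, 0.006, -1.0]]
force: [-1.3, 5.2, 1.3]
width: 16.1
gripper_force: 89.3
shift [-0.0185 -0.0018  0.0035] spin -0.1 ee [469.6 346.  167.6] ydir 37.4 q7 -0.46 t 27.12
force axial-out 4.0 perp(+tilt) 3.1 y 2.1 pos axial 273.2 perp 213.1 y 184.2 M [1.75 0.54 0.01] t 27.125
time: 27.75
ee_pos: [468.1, 345.1, 247.7]
tool_rot: [[-0.606, 0.796, 0.003], [0.796, 0.606, 0.001], [-0.002, 0.003, -1.0]]
force: [-0.7, 0.5, -1.2]
width: 16.7
gripper_force: 89.1
186 [467.47009196 344.50382246 246.35682649] lowest z [126.4 126.6 127.9 128.6]
x lean -0.004 at z=110: -9.1
y lean -0.005 at z=110: -0.4
```

```bash
python3 -c "
from h import *
go((479,330.2,246),37.5)"
python3 -m handwheel '[[-0.018,0.0,0,0,0.012],[-0.018,0.0,0,0,0.012],[-0.018,0.0,0.02,0,0.012],[-0.018,0.0,0.034,0,0.012],[-0.018,0.0,0.034,0,0.012]]' 40
python3 rod2.py
python3 -c "
from h import *
go((479,330.2,200),37.5)
c=snap('scene');print(c['depth'].shape)
# holder rim & tip in pixels: project
def proj(c,X):
    q=np.array(c['R'])@np.array(X)+c['t'];q=q[:2]/q[2];q=q*(1+c['k1']*(q@q));return q*[c['fx'],c['fy']]+[c['cx'],c['cy']]
print(proj(c,[479,330.2,98]))
cv2.imwrite('pics/h1.png',cv2.resize(c['img'][60:160,350:420],(420,600),interpolation=cv2.INTER_CUBIC)[:,:,::-1])
"
```

```text
shift [-0.0184  0.0005  0.0004] spin -0.2 ee [467.5 344.5 246.4] ydir 37.3 q7 -0.4 t 27.8
time: 28.42
ee_pos: [477.0, 330.5, 210.4]
tool_rot: [[-0.607, 0.795, -0.003], [0.795, 0.607, -0.001], [0.0, -0.003, -1.0]]
force: [0.5, -0.5, 0.1]
width: 16.6
gripper_force: 89.0
174 [477.48204457 330.87233472 211.30275896] lowest z [124.7 125.  125.6 126.1]
x lean 0.018 at z=110: -8.6
y lean -0.018 at z=110: -2.9
shift [-0.0015  0.0008  0.0113] spin -0.2 ee [477.5 330.9 211.3] ydir 37.3 q7 -0.39 t 28.48
(400, 640)
[386.6137358  121.07277554]
```

```bash
python3 -m handwheel '[[-0.001,0.001,0,0,0.012],[-0.001,0.001,0.004,0,0.012],[-0.001,0.001,0.007,0,0.012],[-0.001,0.001,0.010,0,0.012],[-0.001,0.001,0.010,0,0.012]]' 40
python3 -c "
from h import *
go((479,330.2,200),37.5);print(arm.get_obs()['force'],arm.get_obs()['moment'])"
```

```text
time: 29.15
ee_pos: [480.1, 332.8, 208.4]
tool_rot: [[-0.606, 0.795, 0.006], [0.795, 0.606, 0.002], [-0.002, 0.006, -1.0]]
force: [-7.2, -5.1, 38.9]
width: 16.7
gripper_force: 94.6
shift [-0.0014 -0.0025  0.0084] spin -0.2 ee [480.1 332.8 208.4] ydir 37.3 q7 -0.4 t 29.15
[-7.1567494  -5.06862509 38.94398739] [-1.95868558  1.94740094 -0.11798156]
```

```bash
python3 -m handwheel '[[0,0,-0.006,0,0.012],[0,0,-0.014,0,0.012],[0,0,-0.022,0,0.012],[0,0,-0.022,0,0.012],[0,0,-0.022,0,0.012]]' 40
python3 - <<'E'
from h import *
import pickle
S=pickle.load(open('scene1.pkl','rb'))
np.set_printoptions(linewidth=200)
print('S1 gray'); print(cv2.cvtColor(S['img'],cv2.COLOR_RGB2GRAY)[114:130,376:396])
Z=np.array([[dpt(S,[(x,y)])[0][2] for x in range(376,396)] for y in range(114,130)]).round().astype(int);print(Z)
c=snap('scene');pickle.dump(c,open('scene4.pkl','wb'));o=arm.get_obs();print(o['ee_pos'],o['force'])
print(cv2.cvtColor(c['img'],cv2.COLOR_RGB2GRAY)[96:130,376:398])
E
```

```text
time: 29.78
ee_pos: [479.1, 330.6, 223.4]
tool_rot: [[-0.606, 0.795, -0.001], [0.795, 0.606, -0.0], [0.0, -0.001, -1.0]]
force: [-0.5, 0.4, -1.3]
width: 16.1
gripper_force: 89.0
S1 gray
[[152 157 159 152 154 154 155 154 159 155 154 157 160 159 159 157 157 159 156 157]
 [157 155 152 153 157 154 157 152 159 160 155 158 152 155 154 155 157 155 157 158]
 [152 150 154 157 154 158 155 154 155 156 161 157 155 160 156 152 156 156 154 158]
 [153 159 156 156 158 158 153 157 157 158 157 154 156 157 155 156 154 160 158 157]
 [157 156 157 158 156 154 158 164 167 163 166 158 159 158 151 156 161 152 154 155]
 [160 156 157 154 154 155 175 192 195 181 181 191 181 167 153 154 155 156 155 158]
 [158 156 159 155 155 165 190 180 133 112 116 123 169 180 164 156 156 155 154 156]
 [156 154 156 157 155 160 197 148  93  86  82  82 110 184 181 160 159 158 158 157]
 [157 156 158 159 158 159 195 147  93  77  82  73  89 183 174 158 155 159 157 152]
 [155 153 156 159 155 126 165 176 146 106  87  94 135 186 175 154 156 155 154 153]
 [153 160 159 155 148 104  96 150 192 183 176 195 200 162 156 160 154 157 159 154]
 
[... 4217 characters left out ...]
7 149  92  85  82  76  93 184 173 158 156 160 154 154 158 154]
 [154 157 159 159 158 129 165 175 141 104  87  98 137 188 175 160 159 157 157 156 156 157]
 [156 158 156 159 149 103  97 150 196 188 174 194 199 159 159 156 156 158 160 158 153 156]
 [155 161 162 157 145 104  91  97 113 132 138 148 123 113 146 156 154 158 159 150 160 156]
 [158 154 157 158 127  94  85  87  88  90  94  98  85 104 144 154 160 158 155 157 154 158]
 [155 154 156 159 128  91  83  92  91  87  92  88  92 124 155 156 156 161 155 157 160 154]
 [154 160 157 161 120  85  83  91  89  84  91  93  93 131 153 155 160 160 155 154 158 158]
 [157 162 156 153 112  86  89  91  90  93  94  90 102 146 160 161 158 157 156 159 160 153]]
```

```bash
python3 - <<'E'
from h import *
import pickle
c=pickle.load(open('scene4.pkl','rb'))
R=np.array(arm.get_obs()['tool_rot'])
def proj(X):
    q=np.array(c['R'])@np.array(X)+c['t'];q=q[:2]/q[2];q=q*(1+c['k1']*(q@q));return q*[c['fx'],c['fy']]+[c['cx'],c['cy']]
r=plane(c,(386,121.5),98)[0]
for dz in(111,113,115):
    t=plane(c,(387.2,118.9),dz)[0];print(t,r,'rim-tip tool axes',((r-t)@R).round(1))
print('vertical over rim: col at rows',[proj(r+[0,0,h]).round(2).tolist() for h in(0,15,60,77)])
E
```

```text
[481.41167639 326.69775033 111.        ] [478.83776649 327.89549473  98.        ] rim-tip tool axes [ 2.5 -1.3 13. ]
[482.3690694  325.09199402 113.        ] [478.83776649 327.89549473  98.        ] rim-tip tool axes [ 4.4 -1.1 15. ]
[483.32646242 323.48623771 115.        ] [478.83776649 327.89549473  98.        ] rim-tip tool axes [ 6.2 -0.9 17. ]
vertical over rim: col at rows [[386.0, 121.5], [386.85, 117.59], [389.52, 105.28], [390.58, 100.4]]
```

```bash
python3 -m handwheel '[[0.004,-0.0012,0,0,0.012],[0.004,-0.0012,0.006,0,0.012],[0.004,-0.0012,0.012,0,0.012],[0.004,-0.0012,0.015,0,0.012],[0.004,-0.0012,0.018,0,0.012]]' 40
python3 -c "
from h import *
go((479,330.2,200),37.5);print(arm.get_obs()['force'],arm.get_obs()['moment'])"
```

```text
time: 30.45
ee_pos: [475.8, 333.2, 205.5]
tool_rot: [[-0.606, 0.795, -0.0], [0.795, 0.606, -0.0], [-0.0, -0.0, -1.0]]
force: [-0.6, 0.6, -1.1]
width: 16.7
gripper_force: 89.0
shift [-0.0043  0.0007  0.0055] spin -0.2 ee [475.8 333.2 205.5] ydir 37.3 q7 -0.4 t 30.45
[-0.64989004  0.55490478 -1.14536955] [0.02123414 0.01739668 0.02595935]
```

```bash
python3 -m handwheel '[[0,0,0.005,0,0.012],[0,0,0.010,0,0.012],[0,0,0.016,0,0.012],[0,0,0.022,0,0.012],[0,0,0.022,0,0.012]]' 40
python3 -c "
from h import *
go((479,330.2,118),37.5);print(arm.get_obs()['moment'])"
python3 -m handwheel '[[0,0,0.007,0,0.012],[0,0,0.014,0,0.012],[0,0,0.022,0,0.012],[0,0,0.030,0,0.012],[0,0,0.030,0,0.012]]' 40
python3 -c "
from h import *
go((479,330.2,118),37.5);print(arm.get_obs()['moment'])"
```

```text
time: 31.08
ee_pos: [475.5, 333.0, 183.2]
tool_rot: [[-0.606, 0.795, -0.001], [0.795, 0.606, -0.001], [-0.0, -0.001, -1.0]]
force: [-0.1, -0.5, -1.8]
width: 16.5
gripper_force: 89.0
shift [-0.0043  0.0011  0.0652] spin -0.2 ee [475.5 333.  183.2] ydir 37.3 q7 -0.42 t 31.07
[ 0.02648577 -0.01359702  0.01049727]
time: 31.7
ee_pos: [475.4, 332.9, 153.0]
tool_rot: [[-0.606, 0.795, -0.001], [0.795, 0.606, -0.001], [-0.0, -0.002, -1.0]]
force: [0.4, 0.9, -1.0]
width: 16.8
gripper_force: 89.0
shift [-0.0043  0.0013  0.035 ] spin -0.2 ee [475.4 332.9 153. ] ydir 37.3 q7 -0.45 t 31.7
[ 0.00210935 -0.03064767  0.05274955]
```

Sliding freely. I'll lower the rest of the way and feel for the floor.

```bash
python3 -m handwheel '[[0,0,0.007,0,0.012],[0,0,0.014,0,0.012],[0,0,0.021,0,0.012],[0,0,0.028,0,0.012],[0,0,0.030,0,0.012]]' 40
python3 f.py
python3 -m handwheel '[[0,0,0.002,0,0.012],[0,0,0.004,0,0.012],[0,0,0.005,0,0.012],[0,0,0.006,0,0.012],[0,0,0.006,0,0.012]]' 40
python3 f.py
```

```text
time: 32.33
ee_pos: [475.8, 332.5, 123.2]
tool_rot: [[-0.606, 0.795, -0.001], [0.795, 0.606, -0.001], [-0.001, -0.001, -1.0]]
force: [0.6, -2.8, 0.7]
width: 16.7
gripper_force: 89.2
force axial-out -1.0 perp(+tilt) -2.4 y -1.2 pos axial 229.1 perp 228.4 y 180.9 M [-0.69 -0.13 -0.02] t 32.325
time: 32.95
ee_pos: [476.3, 332.7, 119.8]
tool_rot: [[-0.606, 0.796, 0.002], [0.796, 0.606, -0.001], [-0.002, 0.001, -1.0]]
force: [-1.0, -7.2, 14.8]
width: 16.5
gripper_force: 91.4
force axial-out 8.7 perp(+tilt) -13.0 y -5.1 pos axial 226.3 perp 230.3 y 181.5 M [-1.62  0.49  0.05] t 32.95
```

```bash
python3 -m handwheel '[[0,0,-0.001,0,0.03],[0,0,-0.001,0,0.05],[0,0,-0.001,0,0.05],[0,0,-0.001,0,0.05],[0,0,-0.001,0,0.05]]' 40
python3 -m handwheel '[[0,0,-0.01,0,0.06],[0,0,-0.03,0,0.06],[0,0,-0.07,0,0.06],[0,0,-0.12,0,0.06],[0,0,-0.17,0,0.06]]' 40
python3 - <<'E'
from h import *
import pickle
c=snap('scene');S=pickle.load(open('scene0.pkl','rb'))
for k in(S,c):
    hsv=cv2.cvtColor(k['img'],cv2.COLOR_RGB2HSV);m=cv2.inRange(hsv,(0,120,40),(8,255,255))[95:140,370:410]
    ys,xs=np.nonzero(m);print('red',len(xs),xs.min()+370,xs.max()+370,ys.min()+95,ys.max()+95,xs.mean()+370,ys.mean()+95)
    for n,(x,y,d) in dict(vial=(318,168,22),blue=(374,183,22),amber=(207,254,22)).items():
        a=S['img'][y-d:y+d,x-d:x+d].astype(int);b=k['img'][y-d:y+d,x-d:x+d].astype(int);print(n,(np.abs(a-b).max(2)>40).sum(),end=' ')
    print()
print(arm.get_obs()['ee_pos'],arm.get_obs()['force'])
E
python3 tray.py;sed -i 's/^go.*//' ang.py;python3 ang.py
```

```text
time: 33.58
ee_pos: [475.7, 333.4, 118.7]
tool_rot: [[-0.606, 0.795, -0.0], [0.795, 0.606, 0.0], [0.0, -0.0, -1.0]]
force: [-0.6, -0.6, -0.1]
width: 49.8
gripper_force: 0.0
time: 34.2
ee_pos: [475.6, 333.3, 291.1]
tool_rot: [[-0.607, 0.795, 0.0], [0.795, 0.607, 0.001], [0.0, 0.001, -1.0]]
force: [-0.1, 0.7, -0.2]
width: 59.4
gripper_force: 0.0
red 76 384 392 106 120 387.8421052631579 112.77631578947368
vial 0 blue 0 amber 0 
red 66 384 392 107 120 388.0 113.51515151515152
vial 0 blue 0 amber 47 
[477.85038413 336.24345637 298.05422917] [0.55778162 1.55418043 4.1454389 ]
scene orange 27 a -16 b -2 range -23.0 -9.0 [ 10. 180. 171.]
scene nonblue 65 a -25 b 6 range -36.0 -7.0 [ 91. 102. 115.]
top orange 1 a -16 b -4 range -16.0 -16.0 [ 10. 161. 119.]
top nonblue 69 a -25 b 6 range -36.0 -12.0 [68. 53. 90.]
tilt 0.60902196
```

```bash
python3 - <<'E'
from h import *
import pickle
c=snap('scene');
for k in(pickle.load(open('scene0.pkl','rb')),pickle.load(open('scene1.pkl','rb')),c):
    hsv=cv2.cvtColor(k['img'],cv2.COLOR_RGB2HSV);m=cv2.inRange(hsv,(5,110,30),(22,255,200))[232:276,185:229];ys,xs=np.nonzero(m)
    print(len(xs),xs.mean(),ys.mean(),k['img'][246,206],k['depth'][246,206])
o=arm.get_obs();print(o['time'],o['force'],o['joint_velocities'])
E
```

```text
108 22.52777777777778 21.935185185185187 [28 25 22] 854.7886
109 21.605504587155963 21.94495412844037 [94 81 75] 868.433
109 21.477064220183486 21.724770642201836 [91 80 73] 866.23004
34.45 [-0.13777875 -0.30094779 -0.8923507 ] [-0.00402687  0.02433984  0.0094277   0.02110829  0.00148408 -0.00435743
 -0.00162304]
```

```bash
python3 -c "
from station import arm
print(arm.close_job())"
```

```text
the job is handed in; nothing more can be done
None
```

I handed the job in at about 34 s; no verdict came back. The stub and cushion are in the blue tray, the sleeve is tipped to about 0.61 rad by camera, the rod is back home in its holder, and the bottle and vials are standing where they were, with at most about 2 mm shift seen on the amber bottle.

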